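# Seat the domed stake in the stake holder

### The arm

A 6-joint arm with a two-finger parallel gripper is mounted at the origin on the work surface. World frame = base frame: x ahead of the robot, y to its left, z up, the work surface at z = 0. Lengths are in m, angles in rad, forces in N, time in s.
With the tool pointing down it reaches from about 0.25 to 0.8 m from the base axis. Payload 8.5 kg.
Tool frame: the origin (TCP) lies at the very end of the fingers, on their centre line; the grasp point (between the pads) lies env.pinch_z behind it (env.pinch_z is the distance from the TCP to the grasp point, in m); z points along the fingers, y is the line along which they close (so a half turn about z gives the same grasp; the last joint's range is limited). The gripper opens to 85 mm and grips with 20 to 120 N. Pads are 22 mm wide; open, the fingers measure 114 mm over their backs; the gripper's body (76 mm by 85 mm) begins 54 mm behind the grasp point. The pads swing forward as they close: fully open they stand 13 mm farther back than shut.
Start: joints at [-1.102, 0.238, -0.013, 1.319, 0, 1.571], TCP at [0.237, -0.468, 0.231] pointing down, gripper open.
Joint ranges: [-2.66, 2.66], [-1.03, 1.9], [-1.14, 1.46], [-1.82, 2.27], [-1.45, 1.34], [-3.14, 3.14]. Speed limits (rad/s): [2.22, 2.22, 2.79, 3.14, 3.14, 3.14].

### API

Orientations are given as a unit quaternion [w, x, y, z].
In Python, from cell import env, optics gives the robot as it stands.
- The arm moves only by the shell command python3 -m pendant 'ROWS' [FORCE]. ROWS is JSON, a list of rows, each an object with "claw": the finger opening in mm, from 0 to 85.4; "translation": the shift along the world's x, y, z in mm, a list of three; "rotation": the turn, a rotation vector about the world's x, y, z in degrees, a list of three. A call has 1 to 5 rows; each row shifts and turns the commanded pose from where the row before left it; what a row does not reach is not made up. A row lasts 1/8 s, in which the tool goes at most 62.5 mm and 10.7 degrees, less where a joint would pass 70% of its speed; a pose out of reach is approached as far as the arm can. A call with a gripper value outside its range is refused whole. The fingers move at their own pace and stop on an object; FORCE is the grip in N (left out, the last holds). Time passes only in rows, so rows that do not move let the fingers close. It gives the time, the measured TCP pose, the force, the opening and the grip force at its end, in the units of the state.
- env.get_state(): the state, without advancing time (a new reading comes with each control period).
- optics.get_image(name): name is "scene" or "top"; returns (picture, depth): 400x640x3 uint8, red, green, blue; 400x640 float32, m along the optical axis (not along the pixel's ray), 0 where there is no reading.
- optics.get_calibration(name): a dict with "fx", "fy", "cx", "cy" (pixels), "dist_coeffs" ([k1, k2, p1, p2, k3] as OpenCV has them; the pictures are not rectified), "R" (3x3) and "t" (3): a world point X has camera coordinates R X + t. Camera axes: x right, y down, z forward; pixel columns grow to the right and rows downward; lengths in m; the calibration is good to about 2 mm. A picture is of the moment at which its call begins. get_calibration takes no time and is no camera call.
- env.finish_job(): hands the job in; it is judged then, once.
The state is a dict: "clock": time; "qpos": joint angles; "joint_vel": joint speeds; "joint_torque": joint torques, N m; "position": TCP position; "ee_rot": TCP orientation; "contact_force": force on the tool from outside, world axes, zero at the start; "ft_torque": the same for the moment, N m; "opening": finger opening in m; "finger_force": force on a finger pad.
Only numpy, scipy, OpenCV 4.12 (cv2) and the standard library are available. Lean on these libraries where they do the work, as an engineer would, in place of code of your own. Each camera call takes 0.05 s, during which the arm holds its last target. There are 200 camera calls.

### The job

Take the stake with the broad domed (mushroom) head out of the wooden rack, lower its tapered shank into the socket of the bench stake holder without dropping it, and tap or press it down until its shoulder sits flush on the holder all round and friction holds it. Let go of it, and leave the other two stakes in their holes and the silver salver where it lies.

Things in the scene. Friction and masses are not known exactly. Their poses are not given: they have to be found in the camera images.
- domed_stake: Steel. Origin on its axis at the underside of its shoulder, z up. Round tapered shank 55 mm long below (radius 13 mm at the shoulder, 1 mm less per 10 mm, tip 7); shoulder disc diameter 44, z 0 to 8; neck diameter 20 to z 24; head: straight band diameter 42, z 26 to 42 (grip here from above), then a low dome to z 57. 0.32 to 0.48 kg. Stands upright in one of the rack's holes.
- flat_stake: Steel. Origin on its axis at the underside of its shoulder, z up. Round tapered shank 55 mm long below (radius 13 mm at the shoulder, 1 mm less per 10 mm, tip 7); shoulder disc diameter 44, z 0 to 8; neck diameter 20 to z 24; flat-topped round head diameter 42, z 24 to 44. Stands in another hole of the rack.
- cone_stake: Steel. Origin on its axis at the underside of its shoulder, z up. Round tapered shank 55 mm long below (radius 13 mm at the shoulder, 1 mm less per 10 mm, tip 7); shoulder disc diameter 44, z 0 to 8; neck diameter 20 to z 24; slender head, diameter 32 from z 24 to 40, then a cone to a point at z 80. Stands in another hole of the rack.
- rack: Fixed block of pale wood, 100 (x) by 270 (y) by 70 mm high, origin at the centre of its underside. Three loose 30 mm holes in its top, on its y axis at -85, 0 and +85 mm, hold the three stakes in any order, shoulders resting on the top; they lift straight out. Fingers that close along the rack's x have the most room.
- holder: Stake holder: fixed dark cast block 84 by 84 mm on a bolted flange 150 (x) by 110 (y) by 12 mm, top face 90 mm above the bench; origin at the centre of its underside. The upright socket opens in the middle of the top face: a 29 mm hole lined with a four-part sprung brass bush of the shank's taper, leaving 4 mm all round the shank's tip.
- holder_mouth (a point): Centre of the socket mouth, in the holder's top face, z up. Under its own weight the stake stops with its shoulder 7 to 13 mm above this face; a downward push rising to 9 to 18 N drives it home, until the shoulder lies on the face (stake origin at this point). It then stays by friction.
- salver: Round silver salver lying on the bench, 280 mm across, 14 mm high, with a scalloped rim; origin at the centre of its underside. Leave alone.
There are look-alikes about, which are no part of the job. Leave any blue look-alike of the domed_stake alone.

How it is judged:
At the end, for the whole second after the job is handed in: The domed stake stands upright (within 0.06 rad) and at rest in the holder's socket, on its axis within 4 mm, its shoulder within 2 mm of the holder's top face; the other two stakes are within 20 mm and the salver within 30 mm of where they were (z of domed_stake in the frame of holder_mouth between -0.003 and 0.002 m and horizontal distance between domed_stake and holder_mouth below 0.004 m and angle between domed_stake's own z axis and vertical below 0.06 rad and linear speed of domed_stake below 0.01 m/s and distance of each of flat_stake, cone_stake from where it was at the start of the episode below 0.02 m and distance of salver from where it was at the start of the episode below 0.03 m); the robot touches nothing.
It fails at once if the domed stake is dropped into the socket (falls faster than 0.6 m/s at the holder) (horizontal distance between domed_stake and holder_mouth below 0.03 m and z of domed_stake in the frame of holder_mouth below 0.055 m and linear speed of domed_stake above 0.6 m/s).
It fails at once if another stake is moved by more than 30 mm (distance of any of flat_stake, cone_stake from where it was at the start of the episode above 0.03 m).
It fails at once if the salver is moved by more than 50 mm (distance of salver from where it was at the start of the episode above 0.05 m).
It also fails if it takes over 48 s, if anything falls off the work surface, if the arm or the gripper's body presses on something with over 40 N, if the wrist force passes 120 N, or if a joint passes its speed limit or range.

## Working session

There is one attempt and no reset: what is moved stays moved. The work goes in short steps, Python scripts to look and compute and a shell command to move; the robot and the scene stay as the last step left them, time stands still between calls to the robot, and variables do not carry over. Pictures are saved under pics/ and viewed, at most 10 in all, crops included, and the job is handed in when it is done.

```bash
mkdir -p pics
cat > h.py <<'E'
import numpy as np, cv2
from cell import env, optics
def grab(n):
    p,d=optics.get_image(n); np.savez(f'pics/{n}.npz',p=p,d=d); return p,d
def pts(n,d=None):
    c=optics.get_calibration(n)
    if d is None: d=np.load(f'pics/{n}.npz')['d']
    K=np.array([[c['fx'],0,c['cx']],[0,c['fy'],c['cy']],[0,0,1]])
    v,u=np.mgrid[:400,:640]
    q=cv2.undistortPoints(np.stack([u,v],-1).reshape(-1,1,2).astype(float),K,np.array(c['dist_coeffs'])).reshape(400,640,2)
    X=np.concatenate([q,np.ones((400,640,1))],-1)*d[...,None]
    W=(X-np.array(c['t']).ravel())@np.array(c['R'])
    W[d==0]=np.nan
    return W
E
python3 - <<'E'
from h import *
for n in('scene','top'):
    p,d=grab(n); cv2.imwrite(f'pics/{n}0.png',p[...,::-1])
s=env.get_state(); print(s, env.pinch_z)
E
```

```text
{'clock': 0.1, 'qpos': array([-1.10201281e+00,  2.38719771e-01, -1.41929632e-02,  1.31924098e+00,
        2.86644246e-05,  1.57078351e+00]), 'joint_vel': array([-4.28800955e-05,  3.34870253e-04,  1.35530250e-03, -6.29394922e-04,
       -5.05507329e-04,  1.73634041e-03]), 'joint_torque': array([-5.84638674e-04, -5.39721751e+01,  3.46998954e+01,  1.34346035e-02,
        4.71891701e-05,  4.18457674e-06]), 'position': array([ 0.23702083, -0.46799744,  0.23073351]), 'ee_rot': array([-6.63463392e-04,  9.72654076e-01,  2.32257590e-01, -1.43682645e-04]), 'contact_force': array([ 0.47166216, -0.58290502,  0.18512274]), 'ft_torque': array([-0.05914408,  0.00330626,  0.00847456]), 'finger_force': 0.0, 'opening': 0.0855045868468081} 0.0187
```

View pics/scene0.png

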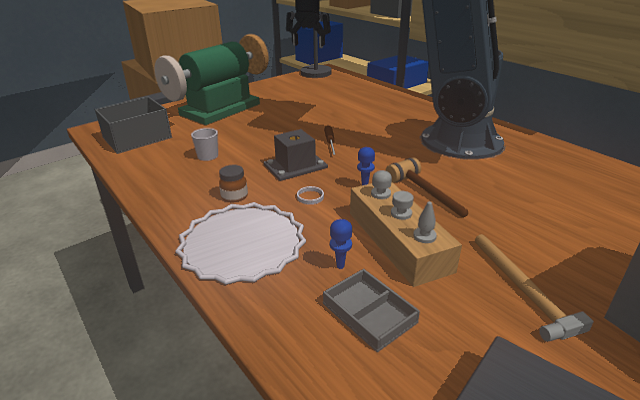

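View pics/top0.png

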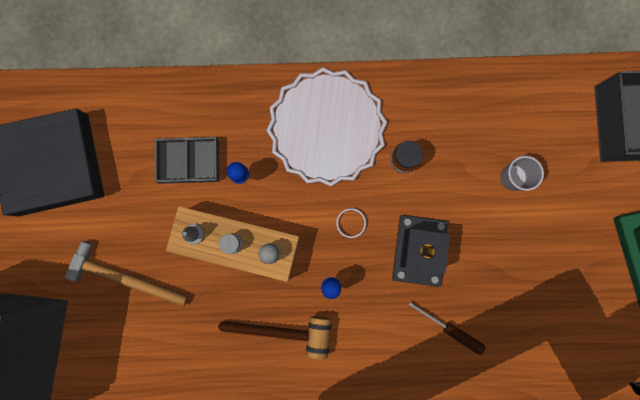

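Scene image: the candidates are a grey domed stake at (382,182), a grey flat one at (402,203), a grey cone at (427,222), and blue look-alikes at (366,160) and (341,240). In the top view, the dome is at (269,254), flat at (230,243), cone at (192,233), blue at (331,288) and (237,173), and the holder socket at (428,251). I choose the grey dome at the end of the rack nearest the holder, and check it in a crop.

Run:
```python
from h import *
p=np.load('pics/scene.npz')['p'][140:260,320:480]; q=np.load('pics/top.npz')['p'][190:310,160:460]
a=cv2.resize(p,None,fx=5,fy=5,interpolation=cv2.INTER_CUBIC)[:600,:800]
cv2.imwrite('pics/c1.png',a[...,::-1]); b=cv2.resize(q,(800,320),interpolation=cv2.INTER_CUBIC); cv2.imwrite('pics/c2.png',b[...,::-1])
W=pts('top')
for n,(u,v) in dict(dome=(269,254),flat=(230,243),cone=(192,233),blue1=(331,288),blue2=(237,173),sock=(428,251),salver=(326,127)).items():print(n,np.nanmedian(W[v-2:v+3,u-2:u+3].reshape(-1,3),0).round(4))
def blk(n,W,u0,u1,v0,v1,z0,z1):
    S=W[v0:v1,u0:u1].reshape(-1,3);S=S[(S[:,2]>z0)&(S[:,2]<z1)]
    r=cv2.minAreaRect((S[:,:2]*1000).astype(np.float32)); print(n,len(S),S.min(0).round(4),S.max(0).round(4),np.median(S,0).round(4),r)
blk('dome',W,252,288,238,272,.098,.14)
blk('holder',W,385,460,205,295,.08,.1)
blk('flange',W,385,460,205,295,.006,.02)
blk('rack',W,155,310,195,290,.06,.075)
V=pts('scene')
blk('domeS',V,368,396,165,200,.098,.14)
blk('holderS',V,260,335,120,185,.083,.1)
```

```text
dome [0.5005 0.134  0.1266]
flat [0.5253 0.2154 0.1143]
cone [0.5481 0.2911 0.1256]
blue1 [0.4269 0.0091 0.1113]
blue2 [0.672  0.1998 0.1104]
sock [ 0.4956 -0.2061  0.0523]
salver [0.7888 0.0078 0.0051]
dome 327 [0.4816 0.1169 0.0998] [0.5211 0.1581 0.1314] [0.5019 0.1358 0.1229] ((501.7185363769531, 136.82171630859375), (39.580772399902344, 40.19104766845703), 42.844200134277344)
holder 1539 [ 0.4496 -0.2454  0.08  ] [ 0.544  -0.1485  0.0961] [ 0.4969 -0.1968  0.0901] ((496.8058166503906, -196.97329711914062), (87.06295776367188, 83.91986846923828), 80.52176666259766)
flange 1555 [ 0.4156 -0.2903  0.006 ] [ 0.5972 -0.1183  0.0199] [ 0.4951 -0.1854  0.0123] ((508.297607421875, -198.2808837890625), (164.35472106933594, 180.4402618408203), 82.37385559082031)
rack 4661 [0.4408 0.0765 0.0601] [0.609  0.3609 0.075 ] [0.5247 0.2159 0.0705] ((524.5352783203125, 219.35653686523438), (269.849609375, 99.7745361328125), 74.29304504394531)
domeS 324 [0.4855 0.1213 0.0983] [0.5463 0.216  0.1298] [0.5152 0.1474 0.116 ] ((527.348876953125, 165.0616455078125), (102.11085510253906, 42.355445861816406), 49.53718566894531)
holderS 500 [ 0.4501 -0.2443  0.0831] [ 0.5475 -0.1484  0.0945] [ 0.5024 -0.1899  0.0913] ((498.5310363769531, -197.70220947265625), (91.7515869140625, 87.69280242919922), 80.45195770263672)
```

View pics/c1.png

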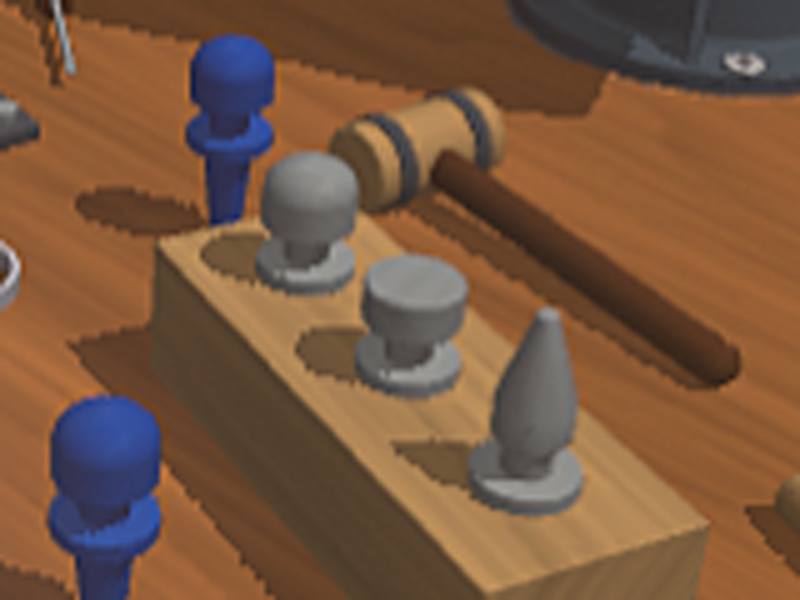

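View pics/c2.png

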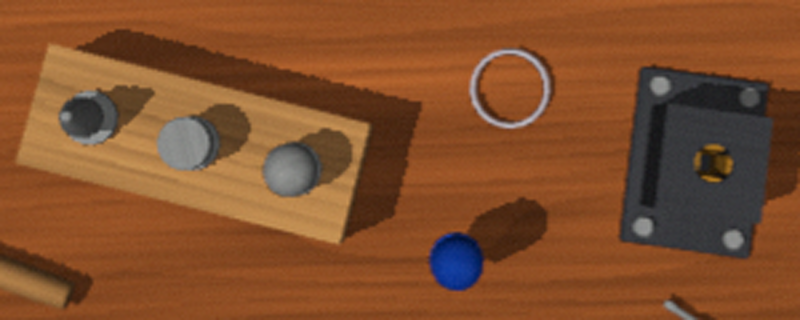

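The crop confirms the choice: the grey domed stake stands at the end of the rack nearest the mallet and the upper blue one. Rack z 0.0705, rack size 270×100 and holder top z 0.09 all match the description. The rack's yaw is about -15.7°. The hole predicted from the rack is (0.5015, 0.1376), against a measured dome at (0.5017, 0.1368). I'm moving over it now.

```bash
python3 -m pendant '[{"claw":85,"translation":[17.6,40.3,2],"rotation":[0,0,3.16]},{"claw":85,"translation":[17.6,40.3,2],"rotation":[0,0,3.16]},{"claw":85,"translation":[17.6,40.3,2],"rotation":[0,0,3.16]},{"claw":85,"translation":[17.6,40.3,2],"rotation":[0,0,3.16]},{"claw":85,"translation":[17.6,40.3,2],"rotation":[0,0,3.16]}]' 40 | tail -c 600
python3 -m pendant '[{"claw":85,"translation":[17.6,40.3,2],"rotation":[0,0,3.16]},{"claw":85,"translation":[17.6,40.3,2],"rotation":[0,0,3.16]},{"claw":85,"translation":[17.6,40.3,2],"rotation":[0,0,3.16]},{"claw":85,"translation":[17.6,40.3,2],"rotation":[0,0,3.16]},{"claw":85,"translation":[17.6,40.3,2],"rotation":[0,0,3.16]}]' | tail -c 600
python3 -m pendant '[{"claw":85,"translation":[17.6,40.3,0],"rotation":[0,0,3.16]},{"claw":85,"translation":[17.6,40.3,0],"rotation":[0,0,3.16]},{"claw":85,"translation":[17.6,40.3,0],"rotation":[0,0,3.16]},{"claw":85,"translation":[17.6,40.3,0],"rotation":[0,0,3.16]},{"claw":85,"translation":[17.6,40.3,0],"rotation":[0,0,3.16]}]' | tail -c 600
python3 - <<'E'
from h import *
from scipy.spatial.transform import Rotation as R
s=env.get_state(); r=R.from_quat(np.roll(s['ee_rot'],-1)).as_matrix()
print(s['clock'],s['position'],s['qpos'],np.degrees(np.arctan2(r[1,1],r[0,1])),r[:,2])
c=optics.get_calibration('top');K=np.array([[c['fx'],0,c['cx']],[0,c['fy'],c['cy']],[0,0,1]])
q=cv2.undistortPoints(np.array([[[427.4,251.1]]]),K,np.array(c['dist_coeffs'])).ravel()
Rm=np.array(c['R']);t=np.array(c['t']).ravel();o=-Rm.T@t;dr=Rm.T@np.r_[q,1];print('sock',o+dr*(.09-o[2])/dr[2],'cam',o)
E
```

```text
clock: 0.72
position: [0.3254, -0.2654, 0.2411]
ee_rot: [-0.0, 0.931, 0.364, -0.0]
contact_force: [1.1, -0.0, -0.1]
opening: 0.0851
finger_force: 0.0
clock: 1.35
position: [0.4134, -0.0639, 0.2512]
ee_rot: [-0.0, 0.872, 0.489, -0.0]
contact_force: [0.8, -0.6, 0.4]
opening: 0.0851
finger_force: 0.0
clock: 1.98
position: [0.5014, 0.1376, 0.251]
ee_rot: [-0.0, 0.797, 0.604, -0.0]
contact_force: [0.5, -0.4, 0.4]
opening: 0.085
finger_force: 0.0
1.975 [0.50141366 0.13761296 0.25098104] [ 2.67884987e-01  2.24245484e-01  1.82006108e-02  1.36534474e+00
 -5.12120224e-05  2.11139143e+00] -15.62514251067374 [-5.58568496e-04 -2.06423417e-04 -9.99999823e-01]
sock [ 0.49623808 -0.19721249  0.09      ] cam [0.52148971 0.02346258 1.17845894]
```

```bash
python3 -m pendant '[{"claw":85,"translation":[0,0,-35],"rotation":[0,0,0]},{"claw":85,"translation":[0,0,-35],"rotation":[0,0,0]},{"claw":85,"translation":[0,0,-35],"rotation":[0,0,0]},{"claw":85,"translation":[0,0,-30],"rotation":[0,0,0]},{"claw":85,"translation":[0,0,-29],"rotation":[0,0,0]}]' | tail -c 600
python3 -m pendant '[{"claw":36,"translation":[0,0,0],"rotation":[0,0,0]},{"claw":36,"translation":[0,0,0],"rotation":[0,0,0]},{"claw":36,"translation":[0,0,0],"rotation":[0,0,0]},{"claw":36,"translation":[0,0,0],"rotation":[0,0,0]},{"claw":36,"translation":[0,0,0],"rotation":[0,0,0]}]' 80 | tail -c 600
```

```text
clock: 2.6
position: [0.5008, 0.1361, 0.086]
ee_rot: [-0.0, 0.797, 0.604, -0.0]
contact_force: [-0.0, -0.1, 0.8]
opening: 0.0848
finger_force: 0.0
clock: 3.22
position: [0.5021, 0.1364, 0.089]
ee_rot: [0.001, 0.797, 0.604, 0.001]
contact_force: [-1.6, -1.1, 5.9]
opening: 0.0397
finger_force: 80.7
```

Run:
```python
from h import *
p,d=grab('scene'); cv2.imwrite('pics/g.png',cv2.resize(p[130:260,310:480],(784,600),interpolation=cv2.INTER_CUBIC)[...,::-1])
s=env.get_state();print(s['opening'],s['position'],s['contact_force'],s['ft_torque'])
```

```text
0.03960043985951047 [0.50215487 0.13638539 0.08902187] [-1.67208665 -0.55952807  6.22214177] [-0.0658995   0.31391106 -0.02147043]
```

View pics/g.png

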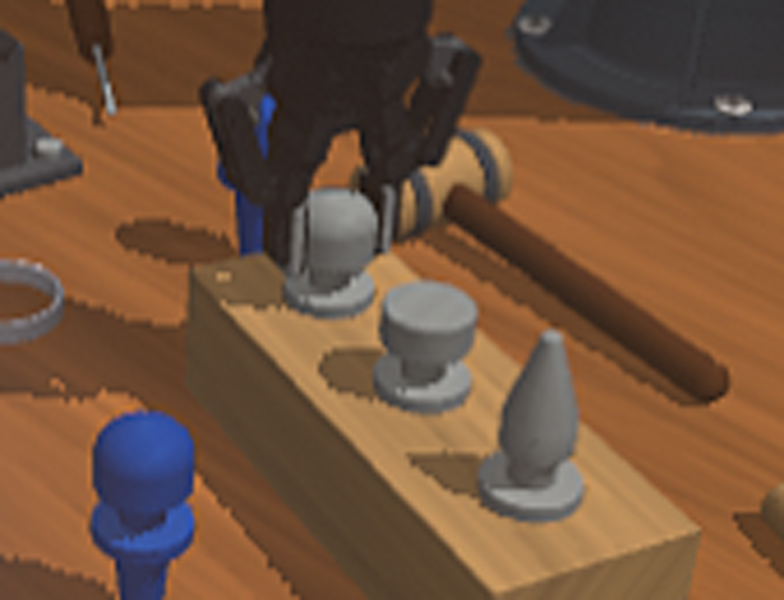

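The fingers straddle the band well and the neighbours are undisturbed. The small upward force may be the tips swinging onto the shoulder. I'll lift a little and check.

```bash
python3 -m pendant '[{"claw":36,"translation":[0,0,5],"rotation":[0,0,0]},{"claw":36,"translation":[0,0,5],"rotation":[0,0,0]},{"claw":36,"translation":[0,0,15],"rotation":[0,0,0]},{"claw":36,"translation":[0,0,15],"rotation":[0,0,0]},{"claw":36,"translation":[0,0,0],"rotation":[0,0,0]}]' 80 | tail -c 600
python3 -m pendant '[{"claw":36,"translation":[0,0,25],"rotation":[0,0,0]},{"claw":36,"translation":[0,0,25],"rotation":[0,0,0]},{"claw":36,"translation":[0,0,25],"rotation":[0,0,0]},{"claw":36,"translation":[0,0,25],"rotation":[0,0,0]},{"claw":36,"translation":[0,0,0],"rotation":[0,0,0]}]' 80 | tail -c 600
python3 - <<'E'
from h import *
p,d=grab('scene'); q,e=grab('top')
c=optics.get_calibration('scene');s=env.get_state();print(s['position'],s['contact_force'],s['ft_torque'],s['opening'])
uv,_=cv2.projectPoints(np.array([s['position']]),cv2.Rodrigues(np.array(c['R']))[0],np.array(c['t']).ravel(),np.array([[c['fx'],0,c['cx']],[0,c['fy'],c['cy']],[0,0,1]]),np.array(c['dist_coeffs']))
u,v=uv.ravel().astype(int);print(u,v)
cv2.imwrite('pics/l.png',cv2.resize(p[v-45:v+45,u-60:u+60],(800,600),interpolation=cv2.INTER_CUBIC)[...,::-1])
E
```

```text
clock: 3.9
position: [0.5022, 0.1365, 0.129]
ee_rot: [0.0, 0.797, 0.604, 0.001]
contact_force: [0.0, -0.6, -3.7]
opening: 0.0398
finger_force: 81.2
clock: 4.53
position: [0.502, 0.1364, 0.2285]
ee_rot: [0.001, 0.797, 0.604, 0.001]
contact_force: [-0.3, -0.2, -4.0]
opening: 0.0397
finger_force: 81.7
[0.50089668 0.13612437 0.22635087] [ 0.40615311  0.68372554 -4.5705023 ] [ 0.0238847  -0.01186169 -0.00835187] 0.039522585210774744
385 128
```

View pics/l.png

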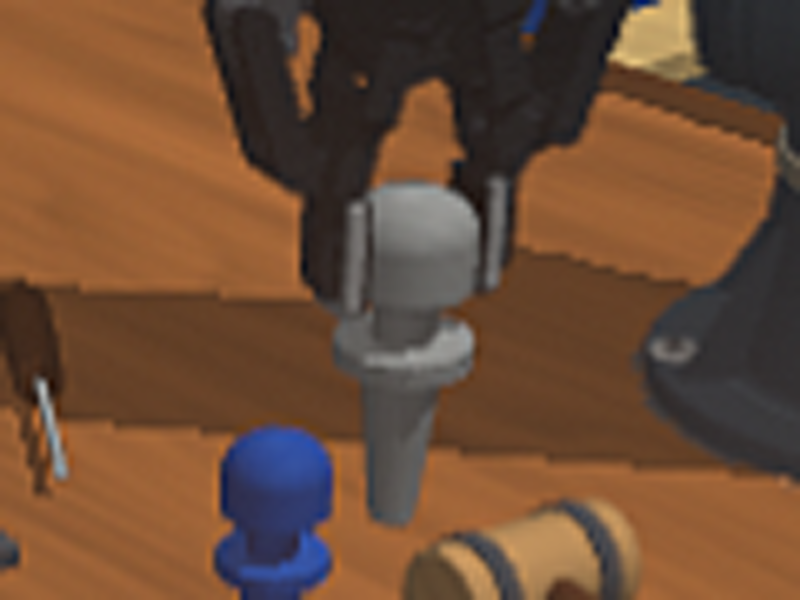

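The stake is held, and weighs about 4 N. Its axis leans in the picture (head about (425,245), tip (388,520) in the crop), so I'll check whether that is perspective or real tilt.

```bash
cat > proj.py <<'E'
from h import *
def proj(n,P):
    c=optics.get_calibration(n)
    return cv2.projectPoints(np.array(P,float).reshape(-1,3),cv2.Rodrigues(np.array(c['R']))[0],np.array(c['t'],float).ravel(),np.array([[c['fx'],0,c['cx']],[0,c['fy'],c['cy']],[0,0,1.]]),np.array(c['dist_coeffs']))[0].reshape(-1,2)
E
python3 - <<'E'
from proj import *
x,y,z=.5009,.1361,.2264-.016
for h in(.034,.026,.008,0,-.055):
    u,v=proj('scene',[x,y,z+h])[0];print(h,(u-325)*20/3,(v-83)*20/3)
c=optics.get_calibration('scene');print(-np.array(c['R']).T@np.array(c['t']).ravel())
# point cloud of stake: top and scene
V=pts('scene');S=V[70:180,330:440].reshape(-1,3);k=(np.hypot(S[:,0]-x,S[:,1]-y)<.03)
S=S[k]
for a,b in((.15,.165),(.165,.18),(.18,.195),(.195,.205),(.205,.215),(.22,.23),(.23,.24),(.24,.25)):
    T=S[(S[:,2]>a)&(S[:,2]<b)]; print(a,len(T),np.median(T,0).round(4) if len(T) else '')
E
```

```text
0.034 408.7544499012449 249.95757270445483
0.026 407.02181404618347 274.36982367190893
0.008 403.16775654349385 328.50496561885467
0 401.47438412508336 352.2183262994351
-0.055 390.1506765293084 509.68375594184954
[1.13232658 0.71241723 0.59525394]
0.15 26 [0.5075 0.1424 0.1608]
0.165 48 [0.5085 0.1432 0.1729]
0.18 61 [0.5106 0.145  0.1873]
0.195 47 [0.5123 0.1449 0.1994]
0.205 54 [0.5191 0.1525 0.2122]
0.22 41 [0.5103 0.1446 0.2251]
0.23 74 [0.5151 0.1528 0.2369]
0.24 105 [0.516  0.1526 0.2451]
```

Allowing for the finger hiding the head's left edge, the shank and shoulder match a vertical stake at the TCP to about 1 mm. I'll carry it to the socket, Δ ≈ (-4.5, -334.5) mm.

```bash
python3 -m pendant '[{"claw":36,"translation":[0,-20,0],"rotation":[0,0,0]},{"claw":36,"translation":[0,-35,0],"rotation":[0,0,0]},{"claw":36,"translation":[0,-35,0],"rotation":[0,0,0]},{"claw":36,"translation":[0,-40,0],"rotation":[0,0,0]},{"claw":36,"translation":[0,-40,0],"rotation":[0,0,0]}]' | tail -c 600
python3 -m pendant '[{"claw":36,"translation":[0,-40,0],"rotation":[0,0,0]},{"claw":36,"translation":[0,-40,0],"rotation":[0,0,0]},{"claw":36,"translation":[0,-40,0],"rotation":[0,0,0]},{"claw":36,"translation":[-2.5,-30,0],"rotation":[0,0,0]},{"claw":36,"translation":[-2,-14.5,0],"rotation":[0,0,0]}]' | tail -c 600
python3 -m pendant '[{"claw":36,"translation":[0,0,-20],"rotation":[0,0,0]},{"claw":36,"translation":[0,0,-20],"rotation":[0,0,0]},{"claw":36,"translation":[0,0,-12],"rotation":[0,0,0]},{"claw":36,"translation":[0,0,0],"rotation":[0,0,0]},{"claw":36,"translation":[0,0,0],"rotation":[0,0,0]}]' | tail -c 600
python3 - <<'E'
from proj import *
p,d=grab('scene')
s=env.get_state();P=s['position'];print(P,s['contact_force'],s['ft_torque'])
u,v=proj('scene',P-[0,0,.05])[0].astype(int);print(u,v)
im=cv2.resize(p[v-45:v+45,u-60:u+60],(800,600),interpolation=cv2.INTER_CUBIC)
cv2.imwrite('pics/m.png',im[...,::-1])
print(((proj('scene',[P-[0,0,h] for h in(-.015,.0185,.0735)]+[[.497,-.1972,.09]])-[u-60,v-45])*20/3).round())
V=pts('scene');S=V.reshape(-1,3);S=S[np.hypot(S[:,0]-P[0],S[:,1]-P[1])<.03]
dv=np.array([1.132-P[0],.712-P[1]]);dv/=np.linalg.norm(dv);l=np.array([-dv[1],dv[0]])
for a,b,r in((.105,.12,8.5),(.12,.135,10),(.135,.147,11.5),(.15,.158,22),(.175,.19,21)):
    T=S[(S[:,2]>a)&(S[:,2]<b)]; T=T[:,:2]-P[:2]
    if len(T): print(a,len(T),'depth',(np.percentile(T@dv,90)*1000-r).round(1),'lat',(1000*np.array([(T@l).min(),(T@l).max()])).round(1))
E
```

```text
clock: 5.25
position: [0.5004, -0.0349, 0.2257]
ee_rot: [-0.001, 0.797, 0.604, -0.001]
contact_force: [-0.4, -0.4, -4.1]
opening: 0.0396
finger_force: 81.6
clock: 5.88
position: [0.4959, -0.1995, 0.2256]
ee_rot: [-0.001, 0.798, 0.603, -0.001]
contact_force: [-0.6, 0.2, -3.7]
opening: 0.0396
finger_force: 81.6
clock: 6.5
position: [0.497, -0.1982, 0.1758]
ee_rot: [0.0, 0.797, 0.604, 0.0]
contact_force: [0.0, 0.0, -3.6]
opening: 0.0398
finger_force: 81.6
[ 0.49712251 -0.19832473  0.17596875] [ 0.39518898  0.38380036 -3.5392962 ] [ 0.01798715  0.01214355 -0.00846586]
293 124
[[398. 151.]
 [402. 232.]
 [407. 359.]
 [410. 388.]]
0.105 26 depth 2.5 lat [-8.1  8.6]
0.12 38 depth 3.1 lat [-10.1   8.9]
0.135 33 depth 2.0 lat [-9.5  9.3]
0.15 14 depth 1.0 lat [-19.2  14.9]
0.175 75 depth 1.6 lat [-26.   29.6]
```

View pics/m.png

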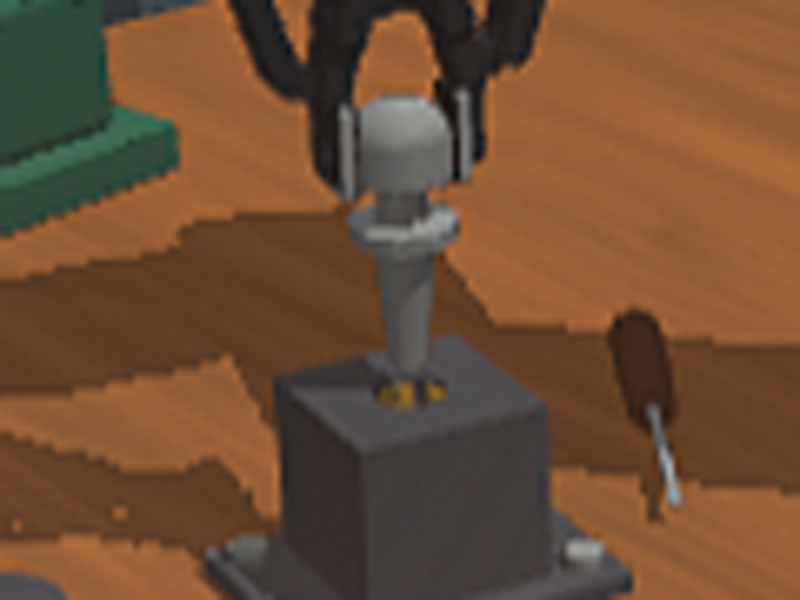

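The stake hangs upright over the socket: tip at about (406,362), mouth at about (410,388) in the crop, aligned to 1–2 mm. Lowering it now.

```bash
python3 -m pendant '[{"claw":36,"translation":[0,0,-8],"rotation":[0,0,0]},{"claw":36,"translation":[0,0,-8],"rotation":[0,0,0]},{"claw":36,"translation":[0,0,-8],"rotation":[0,0,0]},{"claw":36,"translation":[0,0,-6],"rotation":[0,0,0]},{"claw":36,"translation":[0,0,0],"rotation":[0,0,0]}]' | tail -c 600
python3 -m pendant '[{"claw":36,"translation":[0,0,-6],"rotation":[0,0,0]},{"claw":36,"translation":[0,0,-6],"rotation":[0,0,0]},{"claw":36,"translation":[0,0,-3],"rotation":[0,0,0]},{"claw":36,"translation":[0,0,0],"rotation":[0,0,0]}]' | tail -c 600
```

```text
clock: 7.18
position: [0.4963, -0.1982, 0.1447]
ee_rot: [-0.001, 0.797, 0.604, -0.0]
contact_force: [0.4, 1.1, -3.6]
opening: 0.0397
finger_force: 81.6
clock: 7.68
position: [0.4968, -0.1983, 0.1301]
ee_rot: [-0.0, 0.797, 0.604, 0.0]
contact_force: [0.7, -0.1, -3.8]
opening: 0.0393
finger_force: 81.5
```

```bash
python3 -m pendant '[{"claw":36,"translation":[0,0,-4],"rotation":[0,0,0]},{"claw":36,"translation":[0,0,-4],"rotation":[0,0,0]},{"claw":36,"translation":[0,0,-2],"rotation":[0,0,0]},{"claw":36,"translation":[0,0,0],"rotation":[0,0,0]}]' 110| tail -c 600
python3 -m pendant '[{"claw":36,"translation":[0,0,-2],"rotation":[0,0,0]},{"claw":36,"translation":[0,0,-2],"rotation":[0,0,0]},{"claw":36,"translation":[0,0,-2],"rotation":[0,0,0]},{"claw":36,"translation":[0,0,0],"rotation":[0,0,0]}]' | tail -c 600
```

```text
clock: 8.18
position: [0.4972, -0.1984, 0.1203]
ee_rot: [0.0, 0.797, 0.604, 0.0]
contact_force: [5.1, 0.7, -4.6]
opening: 0.0393
finger_force: 110.8
clock: 8.68
position: [0.4973, -0.1984, 0.1148]
ee_rot: [0.001, 0.797, 0.604, 0.0]
contact_force: [4.6, 1.0, 4.2]
opening: 0.0393
finger_force: 111.8
```

The bush is now engaging, with a side load of +5 N in x, so I'll ease +1 mm in x while pressing on.

```bash
python3 -m pendant '[{"claw":36,"translation":[1,0,-1],"rotation":[0,0,0]},{"claw":36,"translation":[0,0,-2],"rotation":[0,0,0]},{"claw":36,"translation":[0,0,-1.5],"rotation":[0,0,0]},{"claw":36,"translation":[0,0,0],"rotation":[0,0,0]}]' | tail -c 600
python3 -m pendant '[{"claw":36,"translation":[0,0,-1],"rotation":[0,0,0]},{"claw":36,"translation":[0,0,-1],"rotation":[0,0,0]},{"claw":36,"translation":[0,0,0],"rotation":[0,0,0]}]' | tail -c 600
```

```text
clock: 9.18
position: [0.4977, -0.1984, 0.1106]
ee_rot: [0.0, 0.797, 0.604, 0.0]
contact_force: [1.6, 2.2, 10.9]
opening: 0.0391
finger_force: 112.6
clock: 9.55
position: [0.4978, -0.1984, 0.1092]
ee_rot: [0.001, 0.797, 0.604, 0.0]
contact_force: [-0.5, 1.8, 15.4]
opening: 0.0387
finger_force: 113.2
```

```bash
python3 -m pendant '[{"claw":36,"translation":[0,0,-1.5],"rotation":[0,0,0]},{"claw":36,"translation":[0,0,0],"rotation":[0,0,0]}]' | tail -c 600
python3 -m pendant '[{"claw":36,"translation":[0,0,-1.5],"rotation":[0,0,0]},{"claw":36,"translation":[0,0,0],"rotation":[0,0,0]}]' | tail -c 600
python3 - <<'E'
from proj import *
p,d=grab('scene');P=[.497,-.1975,.09]
u,v=proj('scene',P)[0].astype(int)
cv2.imwrite('pics/n.png',cv2.resize(p[v-50:v+25,u-50:u+50],(800,600),interpolation=cv2.INTER_CUBIC)[...,::-1])
E
```

```text
clock: 9.8
position: [0.4978, -0.1984, 0.1091]
ee_rot: [0.001, 0.797, 0.604, 0.001]
contact_force: [-5.3, 3.7, 31.0]
opening: 0.0392
finger_force: 114.9
clock: 10.05
position: [0.4979, -0.1984, 0.109]
ee_rot: [0.002, 0.797, 0.604, 0.001]
contact_force: [-10.9, 6.7, 44.9]
opening: 0.0387
finger_force: 116.5
```

View pics/n.png

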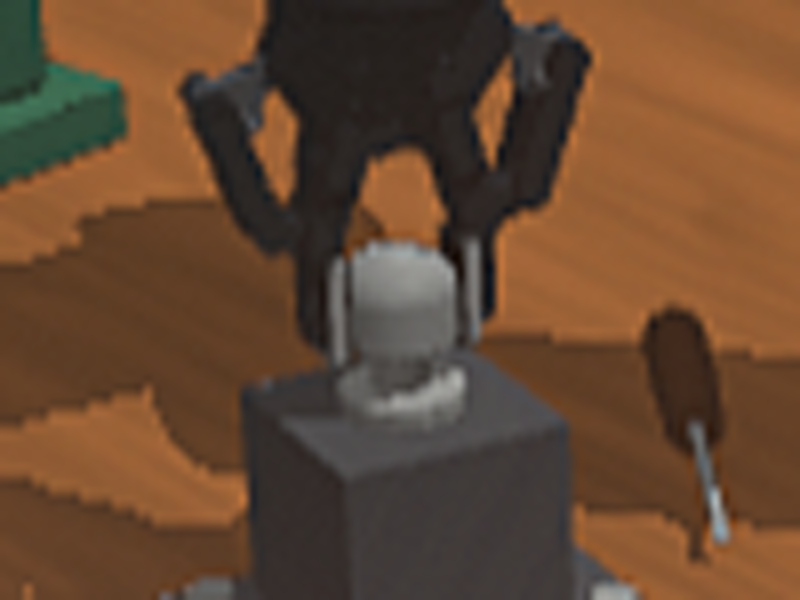

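It is hard-stopped at TCP z 0.109, exactly the predicted flush height, and the shoulder looks flat on the block at about (402,395). I'll relax the push, open and withdraw.

```bash
python3 -m pendant '[{"claw":36,"translation":[0,0,2.5],"rotation":[0,0,0]},{"claw":36,"translation":[0,0,0],"rotation":[0,0,0]},{"claw":60,"translation":[0,0,0],"rotation":[0,0,0]},{"claw":85,"translation":[0,0,0],"rotation":[0,0,0]},{"claw":85,"translation":[0,0,0],"rotation":[0,0,0]}]' | tail -c 600
python3 -m pendant '[{"claw":85,"translation":[0,0,0],"rotation":[0,0,0]},{"claw":85,"translation":[0,0,0],"rotation":[0,0,0]},{"claw":85,"translation":[0,0,10],"rotation":[0,0,0]},{"claw":85,"translation":[0,0,20],"rotation":[0,0,0]},{"claw":85,"translation":[0,0,20],"rotation":[0,0,0]}]' | tail -c 600
python3 -m pendant '[{"claw":85,"translation":[0,0,30],"rotation":[0,0,0]},{"claw":85,"translation":[0,0,30],"rotation":[0,0,0]},{"claw":85,"translation":[-20,-20,30],"rotation":[0,0,0]},{"claw":85,"translation":[-30,-30,0],"rotation":[0,0,0]},{"claw":85,"translation":[-30,-30,0],"rotation":[0,0,0]}]' | tail -c 600
python3 -m pendant '[{"claw":85,"translation":[-30,-40,0],"rotation":[0,0,0]},{"claw":85,"translation":[-30,-40,0],"rotation":[0,0,0]},{"claw":85,"translation":[-10,-40,0],"rotation":[0,0,0]},{"claw":85,"translation":[0,0,0],"rotation":[0,0,0]}]' | tail -c 600
python3 - <<'E'
from proj import *
p,d=grab('scene');q,e=grab('top');P=[.497,-.1975,.09]
u,v=proj('scene',P)[0].astype(int);a=cv2.resize(p[v-37:v+38,u-25:u+25],(400,600),interpolation=cv2.INTER_CUBIC)
u,v=proj('top',P)[0].astype(int);b=cv2.resize(q[v-45:v+45,u-30:u+30],(400,600),interpolation=cv2.INTER_CUBIC)
cv2.imwrite('pics/o.png',np.hstack([a,b])[...,::-1])
for n in('top','scene'):
    S=pts(n).reshape(-1,3);S=S[np.hypot(S[:,0]-.497,S[:,1]+.1975)<.035]
    print(n,np.sort(S[:,2])[-8:].round(4))
    if n=='top':
        T=S[S[:,2]>.112];print(len(T),cv2.minEnclosingCircle((T[:,:2]*1000).astype(np.float32)))
    T=S[(S[:,2]>.094)&(S[:,2]<.105)];print(len(T),np.median(T,0).round(4))
E
```

```text
clock: 10.72
position: [0.4971, -0.1983, 0.1068]
ee_rot: [-0.001, 0.797, 0.604, -0.001]
contact_force: [0.4, -0.2, -0.1]
opening: 0.0851
finger_force: 0.0
clock: 11.35
position: [0.4977, -0.1983, 0.1585]
ee_rot: [0.0, 0.797, 0.604, 0.0]
contact_force: [-0.4, 0.3, 0.1]
opening: 0.0852
finger_force: 0.0
clock: 11.98
position: [0.4171, -0.279, 0.2485]
ee_rot: [0.001, 0.797, 0.604, 0.0]
contact_force: [-0.4, -0.6, -0.7]
opening: 0.085
finger_force: 0.0
clock: 12.48
position: [0.3467, -0.4006, 0.2477]
ee_rot: [0.0, 0.798, 0.602, -0.0]
contact_force: [-0.2, -0.2, 0.5]
opening: 0.0853
finger_force: 0.0
top [0.1492 0.1493 0.1493 0.1493 0.1495 0.1495 0.1504 0.1504]
378 ((496.9079284667969, -197.06187438964844), 21.769128799438477)
78 [ 0.4982 -0.1817  0.0972]
scene [0.1457 0.1458 0.1459 0.1461 0.1462 0.1464 0.1475 0.1477]
94 [ 0.5059 -0.1888  0.0992]
```

View pics/o.png

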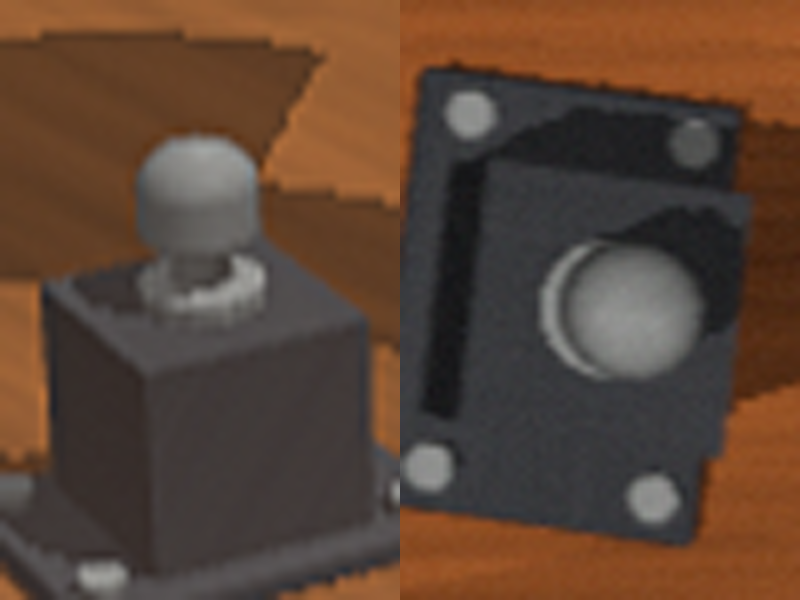

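The stake stands upright on the holder with its shoulder flush. Its head is centred on (0.4969, -0.1971), its top is at about 0.147–0.149 m against the expected 0.147, and the tool is clear of everything.

```bash
python3 -c "
from cell import env; print(env.finish_job())"
```

```text
the job is handed in; nothing more can be done
None
```

The domed stake is pressed down to a hard stop in the holder's socket, with its shoulder flush as far as the images show. It is released, the arm is clear, and I handed the job in at about 12.5 s; no verdict came back. The arm touched neither the other two stakes nor the salver.

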